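# Fit the blade and lid of a mini chopper

### The arm

A 7-joint arm with a two-finger parallel gripper is mounted at the origin on a cart in front of the work surface, level with it; the furniture and walls round the work are solid. World frame = base frame: x ahead of the robot, y to its left, z up, the work surface at z = 0. Lengths are in m, angles in rad, forces in N, time in s.
With the tool pointing down it reaches from about 0.4 to 0.85 m from the base axis. Payload 10.4 kg.
Tool frame: the origin (TCP) lies midway between the tips of the shut fingers; the grasp point (between the pads) lies 19 mm behind it; z points along the fingers, y is the line along which they close (so a half turn about z gives the same grasp; the last joint's range is limited). The gripper opens to 87 mm and grips with 3 to 60 N. Pads are 19 mm wide; open, the fingers measure 117 mm over their backs; the gripper's body (75 mm by 190 mm) begins 51 mm behind the grasp point.
Start: joints at [1.201, 0.332, -0.065, 1.46, 0.022, 1.35, -0.088], TCP at [0.212, -0.588, 0.223] pointing down, gripper open.
Joint ranges: [-2.6, 2.6], [-0.5, 2.12], [-1.47, 1.34], [0.16, 2.42], [-1.27, 4.41], [0.06, 2.06], [-2.6, 2.6]. Speed limits (rad/s): [2.22, 2.22, 2.79, 2.79, 3.14, 3.14, 3.14].

### API

Orientations are given as a unit quaternion [x, y, z, w].
In Python, from bench import sensors, eyes, order gives the robot as it stands.
- The arm moves only by the tool arm_command, never from a script. Its argument "steps" is a list of rows, each an object with "rot": the turn, a rotation vector about the world's x, y, z in degrees, a list of three; "slide": the shift along the world's x, y, z in m, a list of three; "grip": the opening, from 0 (shut) to 1 (fully open). A call has exactly 8 rows; each row shifts and turns the commanded pose from where the row before left it; what a row does not reach is not made up. A row lasts 1/8 s, in which the tool goes at most 62.5 mm and 10.7 degrees, less where a joint would pass 70% of its speed; a pose out of reach is approached as far as the arm can. A call with a gripper value outside its range is refused whole. The fingers move at their own pace and stop on an object; "newtons" is the grip in N (left out, the last holds). Time passes only in rows, so rows that do not move let the fingers close, or fill a call up. It gives the time, the measured TCP pose, the force, the opening and the grip force at its end, in the units of the state.
- sensors.read_state(): the state, without advancing time (a new reading comes with each control period).
- eyes.camera(name): name is "scene" or "top" or "wrist"; returns a dict with "pixels" (480x640x3 uint8, red, green, blue), "intrinsics" (3x3 intrinsics, pixels), "pose" (4x4, takes a point from camera to world coordinates). Camera axes: x right, y down, z forward; pixel columns grow to the right and rows downward; lengths in m; the calibration is good to about 2 mm. A picture is of the moment at which its call begins. There is no depth.
- order.close_job(): hands the job in; it is judged then, once.
Trained networks look in a picture, given as the dict that the camera call returned (one of the last four; its "shot" number tells which), for a name from the list of things; names that differ only in an ending like _2 or _b are one class to them, and where a whole thing is asked for, a point or a joint stands for the part that bears it (a point fixed in the world has none). Each returns a list of dicts, best first, with "conf" (0 to 1); they miss things now and then, are a little off and sometimes report something else, mostly with a low value. They report only what shows in the picture. A call takes as long as a camera call. They do not tell look-alikes from the thing itself.
- eyes.look_for(name, picture): "bbox" ([left, top, right, bottom] in pixels, round what is visible of it).
The state is a dict: "time": time; "joint_positions": joint angles; "joint_vel": joint speeds; "joint_torque": joint torques, N m; "ee_pos": TCP position; "eef_rot": TCP orientation; "ft_force": force on the tool from outside, world axes, zero at the start; "torque": the same for the moment, N m; "width": finger opening in m; "grip_force": force on a finger pad.
Only numpy, scipy, OpenCV 4.12 (cv2) and the standard library are available. Lean on these libraries where they do the work, as an engineer would, in place of code of your own. Each camera call takes 0.05 s, during which the arm holds its last target. There are 200 camera calls.

### The job

Make the mini chopper ready for use: put the loose chopping blade over the drive spindle in the clear bowl, turn it under light pressure until the tab in its hub drops into the spindle's keyway, and see it fully home on the boss; then set the lid flat on the bowl's rim and let go. The coupling is plastic: never press the blade or the lid on the chopper with more than about 25 N, and leave the garlic, onion, lemon, spice jar and small tin that stand round it where they are.

Things in the scene. Friction and masses are not known exactly. Their poses are not given: they have to be found in the camera images.
- chopper: white mini chopper, clear round bowl locked on, fixed to the worktop. Origin: on the worktop on its vertical centre line; z up; its front (dark-framed switch paddle) is its -x side. Base 132 mm wide; bowl 126 mm outside, 116 mm inside, floor at z = 69, open rim at z = 134 mm. In the bowl's centre a fixed boss, 37 mm wide, stands up to z = 74 mm, and from it rises the spindle.
- spindle_foot (a point): on the centre line on top of the boss (chopper z = 74 mm), axes as the chopper's; the blade's origin comes here when fully home. Spindle: steel, 22 mm in diameter, 32 mm tall from here, top edge chamfered 1.5 mm. It stays put under light pressure, but a moment over about 0.12 N m drags it round (a tab pressed on its end with much over 12 N does that).
- spindle_top (a point): centre of the spindle's top face (chopper z = 106 mm), axes as the chopper's. The keyway, 7.5 mm wide, 7 mm deep radially, is cut in the spindle's upper 12 mm and open at the top. It looks to the chopper's front (-x), but up to 1.2 rad (69 degrees) to either side: the motor stops where it will, and this angle is not measured (the point does not turn with the spindle).
- bowl_rim (a point): centre of the bowl's open rim, 134 mm above the chopper's origin, axes as the chopper's: point lid_seat comes here when the lid is seated
- blade: chopping blade, 70 g, standing upright: grey plastic hub 80 mm tall, foot 35 mm in diameter. Origin: centre of the hub's underside; z up. Two thin curved steel blades reach 46 mm from the axis: the higher (z = 22 to 26 mm) on the hub's -x side, the lower (z = 6 to 10 mm) on its +x side. Socket from below: bore 24 mm, mouth flared to 29 mm over the first 3 mm, closed at z = 36 mm.
- blade_grip (a point): on the blade's axis, 66 mm above its origin, axes as the blade's: middle of the finger wing on the hub's top, where to grip. The wing reaches from z = 50 to 80 mm (blade frame), is 14 mm thick along the blade's y and 28 mm long along its x. Once on the spindle the hub stands by itself, leaning slightly, when let go and may be gripped afresh.
- blade_tab (a point): lower edge of the one tab in the hub's bore, 9 mm from the axis on the blade's -x side (that of the higher blade), z = 20 mm. The tab is 6 mm wide, 5.4 mm at its lower edge, from r = 6 to 12 mm, z = 20 to 36 mm. Out of line with the keyway, the hub goes 20 mm down the spindle and then stands on the tab, foot 12 mm above the boss; in line, it drops those 12 mm.
- lid: white round lid, 140 g, right way up on the worktop. Origin: centre of its underside; z up. Below, a locating ring 109 mm wide, 8 mm deep, drops into the bowl; flange 128 mm wide, z = 8 to 13 mm; on top a hollow round grip tower 50 mm wide, z = 14 to 44 mm (inside 42 mm wide, ceiling at z = 32 mm). Any yaw will do. Over a blade that is not home it stands about 8 mm too high.
- lid_seat (a point): point on the lid's axis in the plane of the flange's underside, 8 mm above the lid's origin
- garlic: garlic bulb 60 mm wide, loose; origin at its underside
- garlic_b: second garlic bulb 60 mm wide, loose; origin at its underside
- onion: red onion 78 mm wide, 84 mm tall, loose; origin at its underside
- lemon: lemon 78 mm long, loose; origin at its underside
- spice_d: spice jar 45 mm wide, 109 mm tall, loose, upright; origin at its underside
- tin_small: small tin 58 mm wide, 72 mm tall, loose, upright; origin at its underside
Not all that is in view belongs to the job. Of the things that look like the blade, take the one that is farthest to the robot's right at the start.

How it is judged:
By the outcome, as a careful person would: the job done as asked, in the order asked, and still so for the second after the job is handed in, with the robot touching nothing.
It also fails if it takes over 72 s, if anything falls off the work surface, if the arm or the gripper's body presses on something with over 40 N, if the wrist force passes 120 N, or if a joint passes its speed limit or range.

## Working session

There is one attempt and no reset: what is moved stays moved. The work goes in short steps, Python scripts to look and compute and a tool call to move; the robot and the scene stay as the last step left them, time stands still between calls to the robot, and variables do not carry over. Pictures are saved under pics/ and viewed, at most 10 in all, crops included, and the job is handed in when it is done.

Besides the shell and the picture viewer there is one more tool, called after "Request:" in YAML: its name, and indented under it one key for each argument. arm_command: Moves the arm, as the interface text tells. Its arguments: {"type":"object","properties":{"steps":{"type":"array","items":{"type":"object","properties":{"rot":{"type":"array","items":{"type":"number"}},"slide":{"type":"array","items":{"type":"number"}},"grip":{"type":"number"}}}},"newtons":{"type":"number"}},"required":["steps"]}

```bash
mkdir -p pics; ls; cat > h.py <<'E'
import numpy as np, cv2
from bench import sensors, eyes, order
def ray(c,u,v):
    K=np.array(c["intrinsics"]);P=np.array(c["pose"])
    d=P[:3,:3]@np.linalg.solve(K,[u,v,1.]);return P[:3,3],d
def at_z(c,u,v,z):
    o,d=ray(c,u,v);return o+d*(z-o[2])/d[2]
def proj(c,p):
    K=np.array(c["intrinsics"]);P=np.array(c["pose"])
    q=K@(P[:3,:3].T@(np.asarray(p)-P[:3,3]));return q[:2]/q[2]
def save(c,n,crop=None,f=1):
    im=np.array(c["pixels"])[...,::-1]
    if crop: l,t,r,b=crop;im=im[t:b,l:r]
    cv2.imwrite("pics/"+n,cv2.resize(im,None,fx=f,fy=f,interpolation=cv2.INTER_CUBIC))
def tri(A):
    M=np.zeros((3,3));b=np.zeros(3)
    for o,d in A:
        d=d/np.linalg.norm(d);Q=np.eye(3)-np.outer(d,d);M+=Q;b+=Q@o
    return np.linalg.solve(M,b)
E
python3 - <<'E'
from h import *
for n in("scene","top"):
    c=eyes.camera(n);save(c,n+"0.png")
    print(n,np.round(c["pose"],3).tolist(),np.round(c["intrinsics"],1).tolist())
    for t in("chopper","blade","lid","garlic","onion","lemon","spice_d","tin_small"):
        print(t,[(round(r["conf"],2),np.round(r["bbox"]).tolist()) for r in eyes.look_for(t,c)][:5])
s=sensors.read_state();print(s["time"],s["ee_pos"],s["eef_rot"],s["ft_force"])
E
```

```text
pics
scene [[-0.516, -0.415, 0.749, -0.334], [-0.856, 0.26, -0.446, 0.58], [-0.009, -0.872, -0.489, 0.66], [0.0, 0.0, 0.0, 1.0]] [[450.7, 0.0, 317.3], [0.0, 450.7, 243.5], [0.0, 0.0, 1.0]]
chopper [(0.88, [329.0, 210.0, 382.0, 275.0])]
blade [(0.54, [374.0, 265.0, 390.0, 301.0]), (0.47, [418.0, 229.0, 427.0, 243.0])]
lid [(0.8, [243.0, 292.0, 294.0, 330.0])]
garlic [(0.73, [320.0, 304.0, 342.0, 328.0]), (0.25, [298.0, 226.0, 320.0, 253.0])]
onion [(0.73, [296.0, 225.0, 326.0, 252.0]), (0.69, [331.0, 208.0, 382.0, 278.0])]
lemon [(0.92, [254.0, 245.0, 280.0, 268.0])]
spice_d [(0.74, [334.0, 212.0, 378.0, 276.0])]
tin_small [(0.66, [170.0, 283.0, 199.0, 320.0])]
top [[0.002, -0.999, 0.05, 0.455], [-1.0, -0.002, 0.012, 0.08], [-0.012, -0.05, -0.999, 1.413], [0.0, 0.0, 0.0, 1.0]] [[612.2, 0.0, 326.9], [0.0, 612.2, 231.0], [0.0, 0.0, 1.0]]
chopper [(0.86, [360.0, 198.0, 424.0, 265.0]), (0.72, [284.0, 160.0, 313.0, 187.0])]
blade [(0.83, [360.0, 288.0, 392.0, 316.0]), (0.72, [409.0, 174.0, 432.0, 195.0]), (0.64, [464.0, 245.0, 483.0, 276.0])]
lid [(0.72, [234.0, 233.0, 291.0, 286.0])]
garlic [(0.91, [297.0, 296.0, 320.0, 321.0]), (0.78, [409.0, 172.0, 434.0, 194.0])]
onion [(0.92, [350.0, 151.0, 385.0, 182.0])]
lemon [(0.92, [284.0, 162.0, 314.0, 186.0])]
spice_d [(0.63, [415.0, 292.0, 446.0, 314.0])]
tin_small [(0.93, [169.0, 204.0, 203.0, 230.0]), (0.65, [360.0, 200.0, 424.0, 261.0])]
0.9 [ 0.21244543 -0.58780707  0.22256635] [ 9.85001884e-01  1.72543582e-01 -4.67788572e-07  2.93692509e-05] [ 0.50994678 -0.30403001  0.4865394 ]
```

View pics/top0.png

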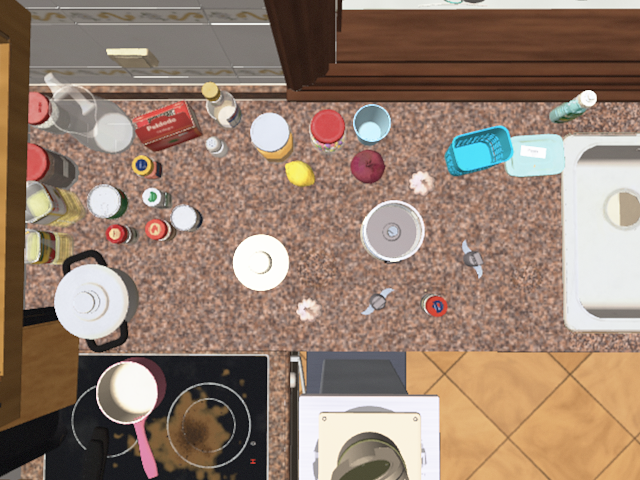

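View pics/scene0.png

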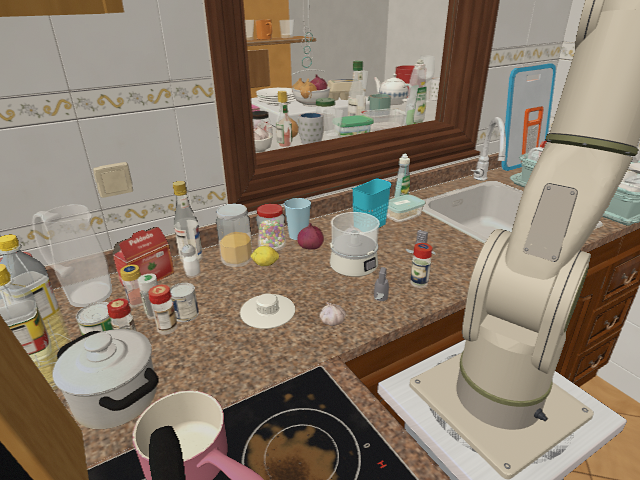

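Top picture: the blade look-alikes are at (377,300) and (472,258). Image right is -y (the robot's right), so the one at (472,258) fits. Chopper is at (392,231), lid at (261,262), spice jar at (435,305), garlic at (420,182) and (307,309).

```bash
python3 - <<'E'
from h import *
c=eyes.camera("top");np.set_printoptions(precision=3,suppress=True)
save(c,"crop1.png",(440,220,510,290),8)
s=eyes.camera("scene");
im=cv2.cvtColor(c["pixels"],cv2.COLOR_RGB2BGR)
print("blade foot",at_z(c,472,259,.03), "wing top", at_z(c,473,258,.08))
print("chop rim", at_z(c,392,231,.134),"bowl box",at_z(c,360,231,.134),at_z(c,424.5,231,.134))
print("lid",at_z(c,261,262.5,.013),at_z(c,262,262,.044))
for n,u,v,z in(("garl",420,183,.03),("garl2",307,309,.03),("onion",367,166,.05),("spice",435,305,.1),("basket",478,150,.05),("otherblade",377,300,.05),("sinkedge",563,200,0)):print(n,at_z(c,u,v,z))
print(sensors.read_state()["time"])
E
```

```text
blade foot [ 0.463 -0.23   0.03 ] wing top [ 0.464 -0.221  0.08 ]
chop rim [ 0.52  -0.041  0.134] bowl box [0.52  0.026 0.134] [ 0.52  -0.109  0.134]
lid [0.454 0.247 0.013] [0.455 0.241 0.044]
garl [ 0.634 -0.114  0.03 ]
garl2 [0.349 0.141 0.03 ]
onion [0.67  0.007 0.05 ]
spice [ 0.364 -0.135  0.1  ]
basket [ 0.706 -0.242  0.05 ]
otherblade [ 0.371 -0.015  0.05 ]
sinkedge [ 0.599 -0.448  0.   ]
1.0
```

View pics/crop1.png

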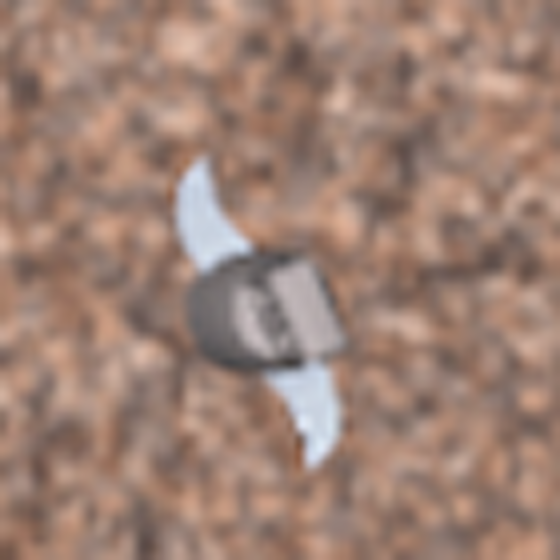

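The crop confirms it: grey hub with a finger wing, at about (471,259), and two thin blades running up-left and down-right. It's the farthest right, so it's the one to take. I'll move above it and look with the wrist camera.

Request:
arm_command:
  steps:
    - {"slide": [0.03,0.04,0.02],"rot": [0,0,0],"grip": 0.6}
    - {"slide": [0.03,0.045,0.02],"rot": [0,0,0],"grip": 0.6}
    - {"slide": [0.03,0.045,0.02],"rot": [0,0,0],"grip": 0.6}
    - {"slide": [0.03,0.045,0.01],"rot": [0,0,0],"grip": 0.6}
    - {"slide": [0.03,0.045,0.01],"rot": [0,0,0],"grip": 0.6}
    - {"slide": [0.03,0.045,0],"rot": [0,0,0],"grip": 0.6}
    - {"slide": [0.03,0.045,0],"rot": [0,0,0],"grip": 0.6}
    - {"slide": [0.03,0.04,0],"rot": [0,0,0],"grip": 0.6}

```text
time: 2.0
ee_pos: [0.4533, -0.236, 0.303]
eef_rot: [0.985, 0.173, 0.0, 0.0]
ft_force: [1.5, -0.1, 0.5]
width: 0.052
grip_force: 0.0
```

```bash
python3 - <<'E'
from h import *
np.set_printoptions(precision=3,suppress=True)
c=eyes.camera("wrist");save(c,"w1.png")
print(np.array(c["pose"]),np.array(c["intrinsics"]))
s=sensors.read_state();print(s["time"],s["ee_pos"],s["eef_rot"],s["ft_force"],s["joint_positions"])
for t in("chopper","blade","blade_grip"):print(t,[(round(r["conf"],2),np.round(r["bbox"]).tolist()) for r in eyes.look_for(t,c)][:5])
E
```

```text
[[ 0.34  -0.903 -0.264  0.526]
 [-0.941 -0.326 -0.096 -0.211]
 [ 0.001  0.28  -0.96   0.464]
 [ 0.     0.     0.     1.   ]] [[343.763   0.    314.155]
 [  0.    343.763 234.918]
 [  0.      0.      1.   ]]
2.05 [ 0.457 -0.229  0.303] [ 0.984  0.177  0.001 -0.001] [ 2.231  6.883 -0.906] [ 0.756  0.07  -0.397  1.609  0.025  1.467 -0.858]
chopper [(0.66, [61.0, 0.0, 241.0, 153.0])]
blade [(0.84, [298.0, 148.0, 326.0, 226.0]), (0.78, [97.0, 183.0, 170.0, 221.0]), (0.72, [65.0, 0.0, 246.0, 147.0]), (0.53, [0.0, 152.0, 40.0, 197.0])]
blade_grip [(0.94, [301.0, 154.0, 331.0, 223.0]), (0.85, [96.0, 182.0, 171.0, 217.0])]
```

View pics/w1.png

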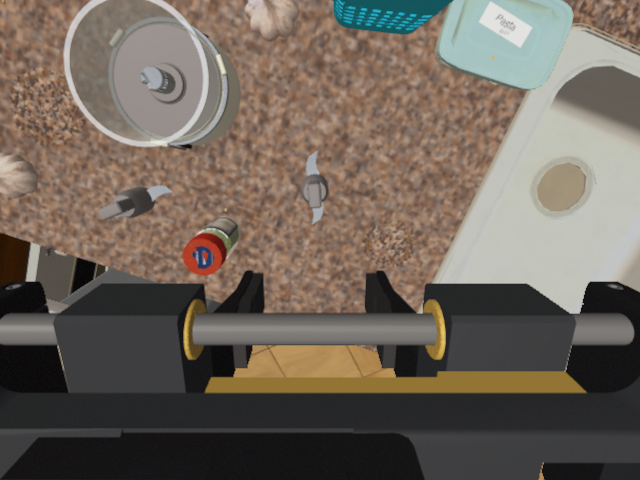

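```bash
python3 - <<'E'
from h import *
np.set_printoptions(precision=3,suppress=True)
c=eyes.camera("wrist");im=c["pixels"][...,::-1]
a=cv2.resize(im[146:229,273:356],(400,400),interpolation=cv2.INTER_CUBIC)
b=cv2.resize(im[55:105,135:185],(400,400),interpolation=cv2.INTER_CUBIC)
t=eyes.camera("top");it=t["pixels"][...,::-1]
cc=cv2.resize(it[206:256,367:417],(400,400)[::1],interpolation=cv2.INTER_CUBIC)
cv2.imwrite("pics/w2.png",cv2.resize(np.hstack([a,b,cc]),(798,266),interpolation=cv2.INTER_AREA) if 0 else np.vstack([np.hstack([a,b])]))
cv2.imwrite("pics/t2.png",cc)
np.savez("w1.npz",pose=c["pose"],intrinsics=c["intrinsics"]);np.savez("t.npz",pose=t["pose"],intrinsics=t["intrinsics"])
print(sensors.read_state()["ee_pos"],sensors.read_state()["eef_rot"])
E
```

```text
[ 0.452 -0.239  0.303] [ 0.985  0.172 -0.     0.   ]
```

View pics/w2.png

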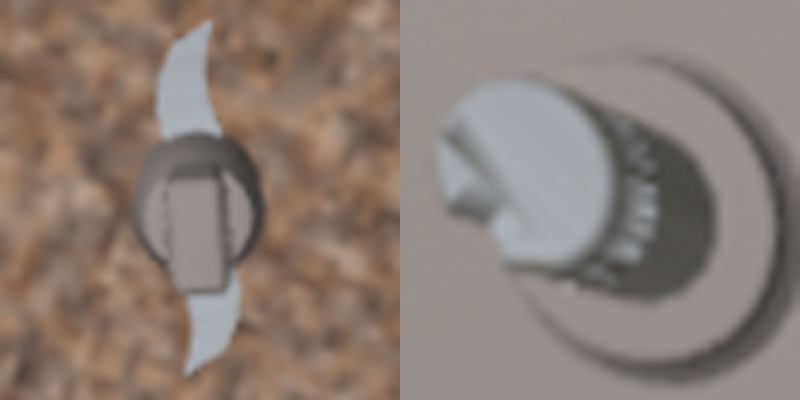

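Left crop: wing top centre at about (313.7,195), blade tips at (316.6,150) and (312.4,224). Right crop: spindle top centre at about (150.6,76), with the keyway opening to the lower left.

```bash
python3 - <<'E'
from h import *
np.set_printoptions(precision=4,suppress=True)
w=np.load("w1.npz");t=np.load("t.npz")
A=lambda p:at_z(w,*p)
print("cam",w["pose"][:3,3])
for n,pw,pt in(("tipA",(316.6,150.1),(465.6,240.6)),("tipB",(312.4,223.8),(479.4,278.1)),("wing",(313.7,195),(479.4,258.8))):
    P=tri([ray(w,*pw),ray(t,*pt)]);print(n,P,proj(w,P)-pw,proj(t,P)-pt)
    for z in(.008,.024,.08):print("  z",z,at_z(w,*pw,z)[:2],at_z(t,*pt,z)[:2])
f=lambda x,y:(135+(x-400)/8,55+y/8)
print("wing ends",at_z(w,273+196/4.82,146+180/4.82,.08),at_z(w,273+200/4.82,146+290/4.82,.08))
print("spindle top",at_z(w,*f(525,170),.106))
a=at_z(w,*f(455,120),.106);b=at_z(w,*f(510,215),.106);print(a,b,np.degrees(np.arctan2(*(b-a)[1::-1])))
E
```

```text
cam [ 0.5259 -0.2116  0.4639]
tipA [ 0.5067 -0.2222 -0.0004] [0.0151 1.3977] [-0.2877 -0.7225]
  z 0.008 [ 0.5087 -0.2214] [ 0.5047 -0.221 ]
  z 0.024 [ 0.5093 -0.221 ] [ 0.5042 -0.2176]
  z 0.08 [ 0.5114 -0.2198] [ 0.5022 -0.2056]
tipB [ 0.4194 -0.2477  0.0263] [-0.1943 -0.286 ] [0.173 0.115]
  z 0.008 [ 0.4146 -0.2496] [ 0.4191 -0.2517]
  z 0.024 [ 0.4185 -0.2483] [ 0.4196 -0.2479]
  z 0.08 [ 0.4322 -0.2436] [ 0.421  -0.2346]
wing [ 0.4635 -0.2343  0.0804] [0.3406 0.8231] [-0.33   -0.3334]
  z 0.008 [ 0.4526 -0.2377] [ 0.4632 -0.2521]
  z 0.024 [ 0.4551 -0.2368] [ 0.4631 -0.2483]
  z 0.08 [ 0.4642 -0.2336] [ 0.4628 -0.2351]
wing ends [ 0.4764 -0.2291  0.08  ] [ 0.4524 -0.2388  0.08  ]
spindle top [ 0.5227 -0.0466  0.106 ]
[ 0.5252 -0.0376  0.106 ] [ 0.5172 -0.046   0.106 ] -133.80987738340275
```

View pics/t2.png

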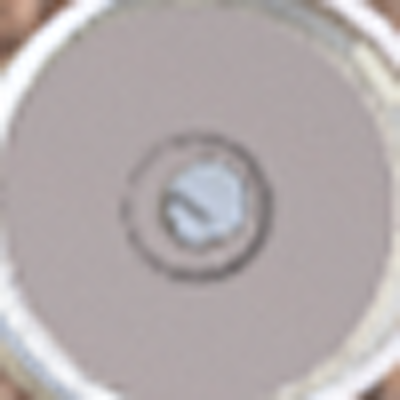

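Spindle and keyway show in the top crop too, notch towards the lower left (about +142° in the world). Triangulation gives the wing top at (0.4635,-0.234,0.080), which matches the given height. The higher blade (tip z≈26) points to the robot side, so blade yaw ≈ +20°, the same as the tool. Now I'll grasp it.

Request:
arm_command:
  steps:
    - {"slide": [0.011,0.004,-0.05],"rot": [0,0,0],"grip": 0.6}
    - {"slide": [0,0,-0.055],"rot": [0,0,0],"grip": 0.6}
    - {"slide": [0,0,-0.055],"rot": [0,0,0],"grip": 0.6}
    - {"slide": [0,0,-0.05],"rot": [0,0,0],"grip": 0.6}
    - {"slide": [0,0,-0.026],"rot": [0,0,0],"grip": 0.6}
    - {"slide": [0,0,-0.015],"rot": [0,0,0],"grip": 0.6}
    - {"slide": [0,0,0],"rot": [0,0,0],"grip": 0.5}
    - {"slide": [0,0,0],"rot": [0,0,0],"grip": 0.0}
  newtons: 30

```text
time: 3.3
ee_pos: [0.4641, -0.2345, 0.0528]
eef_rot: [0.985, 0.172, 0.001, 0.001]
ft_force: [1.0, 0.7, -0.5]
width: 0.0403
grip_force: 0.0
```

Request:
arm_command:
  steps:
    - {"slide": [0,0,0],"rot": [0,0,0],"grip": 0}
    - {"slide": [0,0,0],"rot": [0,0,0],"grip": 0}
    - {"slide": [0,0,0],"rot": [0,0,0],"grip": 0}
    - {"slide": [0,0,0],"rot": [0,0,0],"grip": 0}
    - {"slide": [0,0,0.02],"rot": [0,0,0],"grip": 0}
    - {"slide": [0,0,0.03],"rot": [0,0,0],"grip": 0}
    - {"slide": [0,0,0.04],"rot": [0,0,0],"grip": 0}
    - {"slide": [0,0,0.04],"rot": [0,0,0],"grip": 0}

```text
time: 4.3
ee_pos: [0.4631, -0.2336, 0.1826]
eef_rot: [0.985, 0.173, -0.0, -0.0]
ft_force: [0.7, -0.0, -0.9]
width: 0.0139
grip_force: 30.0
```

Request:
arm_command:
  steps:
    - {"slide": [0,0.03,0.028],"rot": [0,0,-9],"grip": 0}
    - {"slide": [-0.001,0.042,0.01],"rot": [0,0,-9],"grip": 0}
    - {"slide": [-0.005,0.045,0],"rot": [0,0,-9],"grip": 0}
    - {"slide": [-0.005,0.045,0],"rot": [0,0,-9],"grip": 0}
    - {"slide": [-0.005,0.045,0],"rot": [0,0,-9],"grip": 0}
    - {"slide": [-0.005,0.045,0],"rot": [0,0,-9],"grip": 0}
    - {"slide": [0,0,-0.01],"rot": [0,0,-4],"grip": 0}
    - {"slide": [0,0,0],"rot": [0,0,0],"grip": 0}

```text
time: 5.3
ee_pos: [0.4419, 0.0183, 0.209]
eef_rot: [0.945, -0.326, -0.001, 0.0]
ft_force: [0.7, -0.4, -0.8]
width: 0.0137
grip_force: 30.0
```

```bash
python3 - <<'E'
from h import *
np.set_printoptions(precision=4,suppress=True)
eyes.camera("wrist");eyes.camera("wrist");eyes.camera("wrist")
c=eyes.camera("wrist")
np.savez("w3.npz",pose=c["pose"],intrinsics=c["intrinsics"],pixels=c["pixels"])
s=sensors.read_state();print(s["time"],s["ee_pos"],s["eef_rot"])
u,v=proj(c,[.521,-.044,.106]);print(u,v,np.array(c["pose"])[:3,3]);u=int(u);v=int(v)
im=c["pixels"][...,::-1]
cr=cv2.resize(im[max(v-30,0):v+30,u-30:u+30],None,fx=8,fy=8,interpolation=cv2.INTER_CUBIC)
print("origin",u-30,max(v-30,0))
cr=cv2.resize(cr,(400,400))
full=cv2.resize(im,(400,300));full=cv2.copyMakeBorder(full,0,100,0,0,cv2.BORDER_CONSTANT)
cv2.imwrite("pics/w3.png",np.hstack([full,cr]))
E
```

```text
5.5 [0.4426 0.0177 0.2098] [ 0.9452 -0.3266  0.0001 -0.    ]
313.99829358699856 103.1467583273124 [ 0.5039 -0.0308  0.3711]
origin 283 73
```

View pics/w3.png

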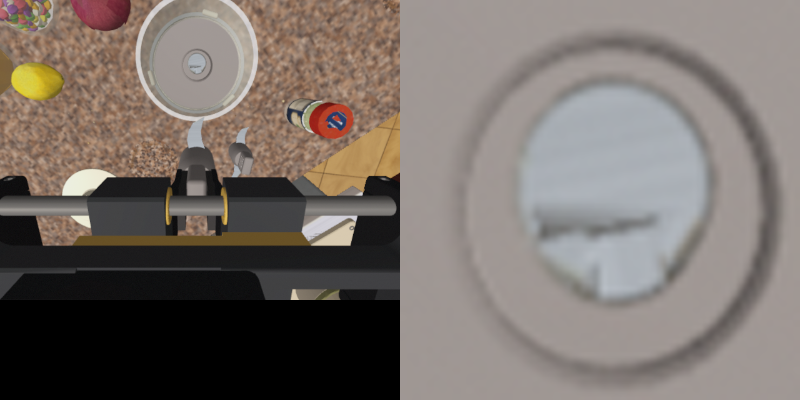

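The left side shows the blade held, with its higher blade facing the bowl's rear side in the view. The right crop shows the spindle top centred at about (615,176) in the crop and the keyway at the bottom. I'll overlay the model to fix the angle.

```bash
python3 - <<'E'
from h import *
np.set_printoptions(precision=4,suppress=True)
w=np.load("w3.npz")
f=lambda x,y:(283+(x-400)/6.667-.5+.5,73+y/6.667)
print("top",at_z(w,*f(615,176),.106),"boss",at_z(w,*f(622,207),.074))
C=(at_z(w,*f(615,176),.106)[:2]+at_z(w,*f(622,207),.074)[:2])/2
im=w["pixels"][...,::-1]
u0,v0,S=297,83,10
cr=cv2.resize(im[v0:v0+38,u0:u0+38],None,fx=S,fy=S,interpolation=cv2.INTER_LANCZOS4)
cr=np.clip((cr.astype(float)-90)*1.6,0,255).astype(np.uint8)
o=cr.copy();P=lambda p:tuple(int(round(q)) for q in (proj(w,p)-[u0-.5,v0-.5])*S)
th=np.linspace(0,2*np.pi,60)
a=np.radians(142);e=np.array([np.cos(a),np.sin(a)]);n=np.array([-e[1],e[0]])
cv2.polylines(o,[np.array([P([*(C+.011*np.array([np.cos(t),np.sin(t)])),.106]) for t in th])],1,(0,0,255),1)
for z,col in((.106,(0,255,0)),(.094,(255,0,0))):
    q=[C+e*r+n*s for r,s in((.0103,.00375),(.004,.00375),(.004,-.00375),(.0103,-.00375))]
    cv2.polylines(o,[np.array([P([*x,z]) for x in q])],0,col,1)
cv2.imwrite("pics/w4.png",np.hstack([cr,o]))
E
```

```text
top [ 0.5224 -0.0463  0.106 ] boss [ 0.5214 -0.0466  0.074 ]
```

View pics/w4.png

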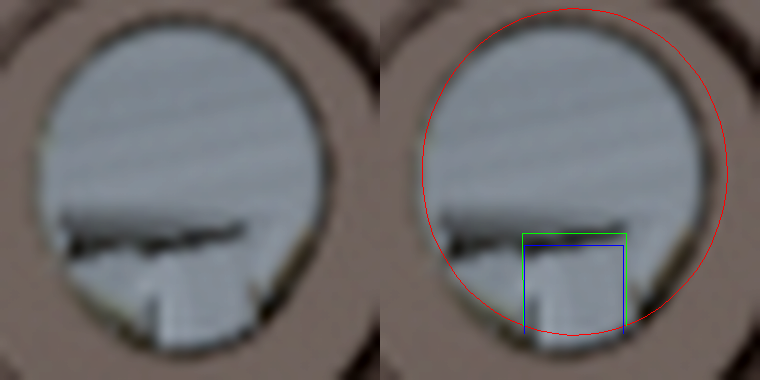

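Slot centre is at about (203,310) against the circle centre at (183,175), so the keyway is at ≈148° and the spindle at ≈(0.522,-0.046). Next, a numeric check of where the wing sits along the pads.

```bash
python3 - <<'E'
from h import *
np.set_printoptions(precision=4,suppress=True)
w=np.load("w3.npz");T=np.array([.4426,.0177,.2098]);a=np.radians(-38.1);x=np.array([np.cos(a),np.sin(a),0])
im=w["pixels"].astype(int)
for n,r,h in(("far top",.014,.028),("near top",-.014,.028),("far wing foot",.014,-.002),("highblade tip",0,0)):
    print(n,proj(w,T+x*r+[0,0,h]))
    print("   +2mm",proj(w,T+x*(r+.002)+[0,0,h]))
y=np.array([np.sin(a),-np.cos(a),0])
print("lower tip r=.046 z8",proj(w,T+x*.046+[0,0,-.044]))
print(im[190:330:2,312:318].mean((1,2)).round().astype(int))
g=im[180:260,270:350].sum(2);print([int(i) for i in im[200,290:340].mean(1)])
E
```

```text
far top [313.5495 291.805 ]
   +2mm [313.5444 287.4862]
near top [313.6178 348.9542]
   +2mm [313.6132 345.0667]
far wing foot [313.6568 265.8489]
   +2mm [313.6528 262.1603]
highblade tip [313.6782 292.7215]
   +2mm [313.6744 289.1608]
lower tip r=.046 z8 [313.7096 190.2243]
[209 202 172 177 177 176 174 173 176 176 179 177 176 178 179 177 178 178
 179 181 182 183 153  63  64  64  64  65  65  65  67  69  70  72  74  76
  77  62  61  62  62  63  62  62  63  63  64  64  63  83 108 124 137 148
 149 149 149 149 149 148 149 124  49  57  66  77  85  93 103 109]
[129, 123, 118, 115, 115, 113, 110, 110, 107, 107, 110, 117, 123, 126, 126, 126, 148, 174, 177, 176, 176, 176, 176, 176, 176, 176, 176, 175, 175, 176, 175, 175, 168, 140, 118, 118, 122, 122, 117, 108, 101, 104, 109, 114, 116, 113, 111, 110, 110, 111]
```

Request:
arm_command:
  steps:
    - {"slide": [0.03,-0.024,0],"rot": [0,0,3],"grip": 0}
    - {"slide": [0.03,-0.024,0],"rot": [0,0,3],"grip": 0}
    - {"slide": [0.02,-0.016,0],"rot": [0,0,0],"grip": 0}
    - {"slide": [0,0,0],"rot": [0,0,0],"grip": 0}
    - {"slide": [0,0,-0.02],"rot": [0,0,0],"grip": 0}
    - {"slide": [0,0,-0.02],"rot": [0,0,0],"grip": 0}
    - {"slide": [0,0,-0.006],"rot": [0,0,0],"grip": 0}
    - {"slide": [0,0,0],"rot": [0,0,0],"grip": 0}

```text
time: 6.5
ee_pos: [0.5222, -0.0456, 0.1639]
eef_rot: [0.961, -0.277, -0.0, 0.0]
ft_force: [-0.1, -0.6, -1.0]
width: 0.0139
grip_force: 30.0
```

Request:
arm_command:
  steps:
    - {"slide": [0,0,-0.002],"rot": [0,0,0],"grip": 0}
    - {"slide": [0,0,-0.002],"rot": [0,0,0],"grip": 0}
    - {"slide": [0,0,-0.002],"rot": [0,0,0],"grip": 0}
    - {"slide": [0,0,-0.002],"rot": [0,0,0],"grip": 0}
    - {"slide": [0,0,-0.002],"rot": [0,0,0],"grip": 0}
    - {"slide": [0,0,-0.002],"rot": [0,0,0],"grip": 0}
    - {"slide": [0,0,0],"rot": [0,0,0],"grip": 0}
    - {"slide": [0,0,0],"rot": [0,0,0],"grip": 0}

```text
time: 7.5
ee_pos: [0.5223, -0.0456, 0.1514]
eef_rot: [0.961, -0.277, -0.0, -0.0]
ft_force: [-1.0, 2.6, -1.9]
width: 0.0141
grip_force: 30.0
```

Request:
arm_command:
  steps:
    - {"slide": [0,0.0003,-0.002],"rot": [0,0,0],"grip": 0}
    - {"slide": [0,0.0003,-0.002],"rot": [0,0,0],"grip": 0}
    - {"slide": [0,0,-0.002],"rot": [0,0,0],"grip": 0}
    - {"slide": [0,0,-0.002],"rot": [0,0,0],"grip": 0}
    - {"slide": [0,0,-0.002],"rot": [0,0,0],"grip": 0}
    - {"slide": [0,0,-0.001],"rot": [0,0,0],"grip": 0}
    - {"slide": [0,0,0],"rot": [0,0,0],"grip": 0}
    - {"slide": [0,0,0],"rot": [0,0,0],"grip": 0}

```text
time: 8.5
ee_pos: [0.5223, -0.0453, 0.1404]
eef_rot: [0.961, -0.277, -0.0, 0.0]
ft_force: [-0.7, 1.9, -2.1]
width: 0.0139
grip_force: 30.0
```

Request:
arm_command:
  steps:
    - {"slide": [0,0.0003,-0.001],"rot": [0,0,0],"grip": 0}
    - {"slide": [0,0,-0.001],"rot": [0,0,0],"grip": 0}
    - {"slide": [0,0,-0.001],"rot": [0,0,0],"grip": 0}
    - {"slide": [0,0,-0.0005],"rot": [0,0,0],"grip": 0}
    - {"slide": [0,0,0],"rot": [0,0,0],"grip": 0}
    - {"slide": [0,0,0],"rot": [0,0,0],"grip": 0}
    - {"slide": [0,0,0],"rot": [0,0,0],"grip": 0}
    - {"slide": [0,0,0],"rot": [0,0,0],"grip": 0}

```text
time: 9.5
ee_pos: [0.5224, -0.0449, 0.137]
eef_rot: [0.961, -0.277, -0.0, 0.0]
ft_force: [-1.2, 1.0, -0.2]
width: 0.0137
grip_force: 30.0
```

Request:
arm_command:
  steps:
    - {"slide": [0,0,-0.0005],"rot": [0,0,0],"grip": 0}
    - {"slide": [0,0,-0.0005],"rot": [0,0,0],"grip": 0}
    - {"slide": [0,0,-0.0005],"rot": [0,0,0],"grip": 0}
    - {"slide": [0,0,0],"rot": [0,0,0],"grip": 0}
    - {"slide": [0,0,0],"rot": [0,0,0],"grip": 0}
    - {"slide": [0,0,0],"rot": [0,0,0],"grip": 0}
    - {"slide": [0,0,0],"rot": [0,0,0],"grip": 0}
    - {"slide": [0,0,0],"rot": [0,0,0],"grip": 0}

```text
time: 10.5
ee_pos: [0.5224, -0.0449, 0.1356]
eef_rot: [0.961, -0.277, -0.0, 0.0]
ft_force: [-0.7, -0.4, -0.9]
width: 0.0135
grip_force: 30.0
```

```bash
python3 - <<'E'
from h import *
s=sensors.read_state();print(s["time"],s["ee_pos"],s["ft_force"],s["torque"])
E
```

```text
10.5 [ 0.52244202 -0.04493261  0.13555494] [-0.69172915 -0.42573877 -0.85601058] [0.10089134 0.39180628 0.00574761]
```

Request:
arm_command:
  steps:
    - {"slide": [0,0,-0.001],"rot": [0,0,0],"grip": 0}
    - {"slide": [0,0,-0.001],"rot": [0,0,0],"grip": 0}
    - {"slide": [0,0,-0.001],"rot": [0,0,0],"grip": 0}
    - {"slide": [0,0,-0.001],"rot": [0,0,0],"grip": 0}
    - {"slide": [0,0,0],"rot": [0,0,0],"grip": 0}
    - {"slide": [0,0,0],"rot": [0,0,0],"grip": 0}
    - {"slide": [0,0,0],"rot": [0,0,0],"grip": 0}
    - {"slide": [0,0,0],"rot": [0,0,0],"grip": 0}

```text
time: 11.5
ee_pos: [0.5224, -0.0449, 0.1315]
eef_rot: [0.961, -0.277, -0.0, 0.0]
ft_force: [-1.5, -0.4, -2.3]
width: 0.0141
grip_force: 30.0
```

No push-back 6 mm below the tab-contact height, so the tab is in the keyway. I'll go on down to the boss.

Request:
arm_command:
  steps:
    - {"slide": [0,0,-0.0015],"rot": [0,0,0],"grip": 0}
    - {"slide": [0,0,-0.0015],"rot": [0,0,0],"grip": 0}
    - {"slide": [0,0,-0.001],"rot": [0,0,0],"grip": 0}
    - {"slide": [0,0,-0.001],"rot": [0,0,0],"grip": 0}
    - {"slide": [0,0,-0.0005],"rot": [0,0,0],"grip": 0}
    - {"slide": [0,0,0],"rot": [0,0,0],"grip": 0}
    - {"slide": [0,0,0],"rot": [0,0,0],"grip": 0}
    - {"slide": [0,0,0],"rot": [0,0,0],"grip": 0}

```text
time: 12.5
ee_pos: [0.5224, -0.0449, 0.126]
eef_rot: [0.961, -0.277, -0.0, 0.0]
ft_force: [-0.8, -2.7, 0.7]
width: 0.0138
grip_force: 30.0
```

Request:
arm_command:
  steps:
    - {"slide": [0,0,-0.0005],"rot": [0,0,0],"grip": 0}
    - {"slide": [0,0,0],"rot": [0,0,0],"grip": 0}
    - {"slide": [0,0,-0.0005],"rot": [0,0,0],"grip": 0}
    - {"slide": [0,0,0],"rot": [0,0,0],"grip": 0}
    - {"slide": [0,0,0],"rot": [0,0,0],"grip": 0}
    - {"slide": [0,0,0],"rot": [0,0,0],"grip": 0}
    - {"slide": [0,0,0],"rot": [0,0,0],"grip": 0}
    - {"slide": [0,0,0],"rot": [0,0,0],"grip": 0}

```text
time: 13.5
ee_pos: [0.5227, -0.045, 0.1258]
eef_rot: [0.961, -0.277, 0.0, 0.0]
ft_force: [-3.8, -1.5, 9.3]
width: 0.0137
grip_force: 30.0
```

Force rises exactly at TCP z=0.126, which is the home height. Releasing and lifting.

Request:
arm_command:
  steps:
    - {"slide": [0,0,0.001],"rot": [0,0,0],"grip": 0.4}
    - {"slide": [0,0,0],"rot": [0,0,0],"grip": 0.4}
    - {"slide": [0,0,0],"rot": [0,0,0],"grip": 0.4}
    - {"slide": [0,0,0.01],"rot": [0,0,0],"grip": 0.4}
    - {"slide": [0,0,0.03],"rot": [0,0,0],"grip": 0.4}
    - {"slide": [0,0,0.05],"rot": [0,0,0],"grip": 0.4}
    - {"slide": [0,0.03,0.05],"rot": [0,0,0],"grip": 0.4}
    - {"slide": [-0.01,0.05,0.01],"rot": [0,0,0],"grip": 0.7}

```text
time: 14.5
ee_pos: [0.5141, 0.035, 0.2802]
eef_rot: [0.96, -0.278, 0.003, -0.001]
ft_force: [0.2, 0.1, -0.9]
width: 0.0393
grip_force: 0.0
```

Request:
arm_command:
  steps:
    - {"slide": [-0.01,0.05,0],"rot": [0,0,0],"grip": 0.9}
    - {"slide": [-0.012,0.05,0],"rot": [0,0,0],"grip": 0.9}
    - {"slide": [-0.012,0.05,0],"rot": [0,0,0],"grip": 0.9}
    - {"slide": [-0.012,0.05,-0.03],"rot": [0,0,0],"grip": 0.9}
    - {"slide": [-0.012,0.009,-0.05],"rot": [0,0,0],"grip": 0.9}
    - {"slide": [0,0,-0.03],"rot": [0,0,0],"grip": 0.9}
    - {"slide": [0,0,0],"rot": [0,0,0],"grip": 0.9}
    - {"slide": [0,0,0],"rot": [0,0,0],"grip": 0.9}

```text
time: 15.5
ee_pos: [0.4736, 0.1716, 0.1869]
eef_rot: [0.961, -0.276, -0.002, 0.003]
ft_force: [1.2, -0.8, 0.0]
width: 0.078
grip_force: 0.0
```

```bash
python3 - <<'E'
from h import *
np.set_printoptions(precision=4,suppress=True)
t=eyes.camera("top");c=eyes.camera("wrist")
np.savez("w5.npz",pose=c["pose"],intrinsics=c["intrinsics"],pixels=c["pixels"])
s=sensors.read_state();print(s["time"],s["ee_pos"],s["eef_rot"],s["ft_force"])
im=c["pixels"][...,::-1];it=t["pixels"][...,::-1]
print("pred lid",proj(c,[.455,.244,.044]))
b=cv2.resize(it[190:270,350:430],(400,400),interpolation=cv2.INTER_CUBIC)
a=cv2.resize(im,(400,300));a=cv2.copyMakeBorder(a,0,100,0,0,cv2.BORDER_CONSTANT)
cv2.imwrite("pics/w5.png",np.hstack([a,b]))
for r in eyes.look_for("lid",c):print(r["conf"],r["bbox"])
E
```

```text
15.6 [0.4738 0.1714 0.1869] [ 0.961  -0.2764 -0.0015  0.0033] [0.2314 0.4658 0.1366]
pred lid [259.1471 278.4607]
0.82 [199.3, 207.3, 322.8, 311.5]
```

View pics/w5.png

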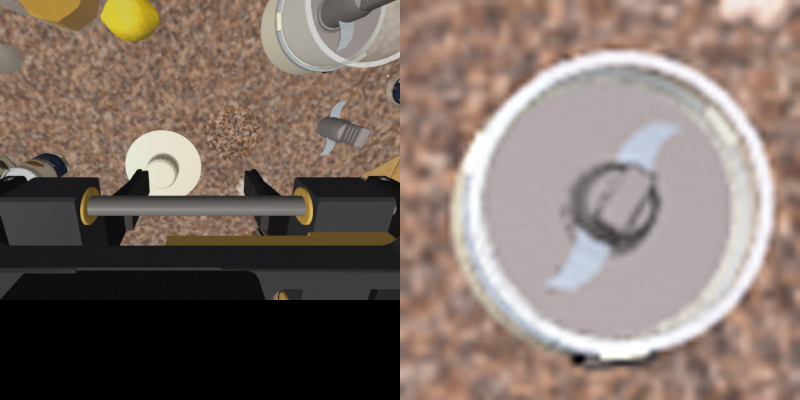

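The right crop shows the blade upright and centred on the spindle in the bowl. On the left, the lid is at about (256,262) in full-size wrist pixels. The arm fell short of the lid in y, so I'll measure the lid and then continue.

```bash
python3 - <<'E'
from h import *
np.set_printoptions(precision=4,suppress=True)
t=np.load("t.npz");w=np.load("w5.npz")
def cen(im,cam,box,z):
    l,tp,r,b=box;h=im[tp:b,l:r].astype(int)
    m=((h.min(2)>170)&(h.max(2)-h.min(2)<60)).astype(np.uint8)
    cs,_=cv2.findContours(m,cv2.RETR_EXTERNAL,cv2.CHAIN_APPROX_NONE);k=max(cs,key=cv2.contourArea).reshape(-1,2)+[l,tp]
    P=np.array([at_z(cam,*p,z)[:2] for p in k])
    from scipy.optimize import least_squares
    s=least_squares(lambda q:np.hypot(*(P-q[:2]).T)-q[2],[*P.mean(0),.06],loss="soft_l1",f_scale=.002)
    print(len(k),s.x,np.sqrt(np.median(s.fun**2)))
cen(cv2.imread("pics/top0.png"),t,(225,225,300,295),.013)
cen(w["pixels"],w,(185,195,330,290),.013)
cen(cv2.imread("pics/top0.png"),t,(350,190,435,275),.134)
E
```

```text
159 [0.4545 0.2482 0.0637] 0.0005386238487651851
484 [0.4705 0.2344 0.046 ] 0.010988447349987307
179 [ 0.5215 -0.0423  0.0644] 0.0011546870788095298
```

Request:
arm_command:
  steps:
    - {"slide": [-0.007,0.025,0],"rot": [0,0,0],"grip": 0.95}
    - {"slide": [-0.006,0.025,0],"rot": [0,0,0],"grip": 0.95}
    - {"slide": [-0.006,0.025,0],"rot": [0,0,0],"grip": 0.95}
    - {"slide": [0,0,-0.03],"rot": [0,0,0],"grip": 0.95}
    - {"slide": [0,0,-0.03],"rot": [0,0,0],"grip": 0.95}
    - {"slide": [0,0,-0.027],"rot": [0,0,0],"grip": 0.95}
    - {"slide": [0,0,0],"rot": [0,0,0],"grip": 0.95}
    - {"slide": [0,0,0],"rot": [0,0,0],"grip": 0.95}

```text
time: 16.65
ee_pos: [0.4666, 0.2001, 0.0957]
eef_rot: [0.961, -0.276, -0.004, 0.007]
ft_force: [-0.2, 0.3, 0.5]
width: 0.0828
grip_force: 0.0
```

```bash
python3 - <<'E'
from h import *
np.set_printoptions(precision=4,suppress=True)
c=eyes.camera("wrist");s=sensors.read_state();print(s["time"],s["ee_pos"],s["eef_rot"],s["joint_positions"])
im=c["pixels"][...,::-1]
for q in([.455,.246],):
  for z,r,col in((.013,.064,(0,0,255)),(.044,.025,(0,255,0))):
    im=np.ascontiguousarray(im);cv2.polylines(im,[np.array([proj(c,[q[0]+r*np.cos(a),q[1]+r*np.sin(a),z]).round().astype(int) for a in np.linspace(0,6.3,60)])],1,col,1)
cv2.imwrite("pics/w6.png",im)
E
```

```text
16.7 [0.4667 0.2002 0.0959] [ 0.9611 -0.2761 -0.0042  0.007 ] [-0.7402  0.1999  0.2682  1.9174 -0.0558  1.0478 -2.5787]
```

View pics/w6.png

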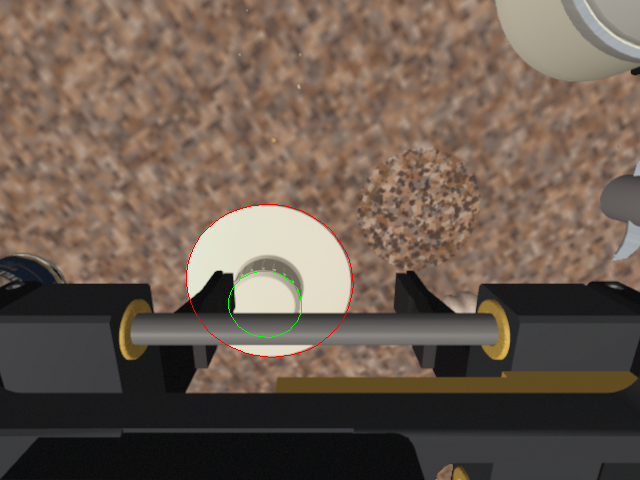

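The red circle fits the lid's flange at (270,280), so the lid is at (0.455,0.246). Joint 7 is at its limit (-2.58), which is what stopped the arm. I'll turn the tool by +45° and then go on.

Request:
arm_command:
  steps:
    - {"slide": [0,0,0],"rot": [0,0,9],"grip": 0.95}
    - {"slide": [0,0,0],"rot": [0,0,9],"grip": 0.95}
    - {"slide": [-0.003,0.01,0],"rot": [0,0,9],"grip": 0.95}
    - {"slide": [-0.003,0.012,0],"rot": [0,0,9],"grip": 0.95}
    - {"slide": [-0.003,0.012,0],"rot": [0,0,9],"grip": 0.95}
    - {"slide": [-0.003,0.012,0],"rot": [0,0,0],"grip": 0.95}
    - {"slide": [0,0,0],"rot": [0,0,0],"grip": 0.95}
    - {"slide": [0,0,0],"rot": [0,0,0],"grip": 0.95}

```text
time: 17.7
ee_pos: [0.454, 0.2455, 0.0945]
eef_rot: [0.994, 0.112, -0.001, 0.009]
ft_force: [-1.3, 0.2, -0.2]
width: 0.0827
grip_force: 0.0
```

```bash
python3 - <<'E'
from h import *
s=sensors.read_state();print(s["ee_pos"],s["joint_positions"],s["eef_rot"],s["ft_force"])
from scipy.spatial.transform import Rotation as R
z=R.from_quat(s["eef_rot"]).as_matrix()[:,2];print("level rot deg",np.degrees(np.cross(z,[0,0,-1])))
E
```

```text
[0.45395826 0.24547773 0.09445202] [-0.73280535  0.21367741  0.15389105  1.89788916 -0.01998808  1.04360362
 -1.91887805] [ 0.99369353  0.11173484 -0.00146759  0.00929164] [-1.29717237  0.23125719 -0.23627496]
level rot deg [ 1.0768201  -0.04814419  0.        ]
```

Request:
arm_command:
  steps:
    - {"slide": [0.001,0,-0.015],"rot": [1.1,0,0],"grip": 0.95}
    - {"slide": [0,0,-0.02],"rot": [0,0,0],"grip": 0.95}
    - {"slide": [0,0,-0.02],"rot": [0,0,0],"grip": 0.95}
    - {"slide": [0,0,-0.015],"rot": [0,0,0],"grip": 0.95}
    - {"slide": [0,0,-0.0055],"rot": [0,0,0],"grip": 0.95}
    - {"slide": [0,0,0],"rot": [0,0,0],"grip": 0.7}
    - {"slide": [0,0,0],"rot": [0,0,0],"grip": 0.4}
    - {"slide": [0,0,0],"rot": [0,0,0],"grip": 0.4}
  newtons: 20

```text
time: 18.7
ee_pos: [0.4551, 0.2461, 0.0193]
eef_rot: [0.994, 0.113, -0.0, -0.001]
ft_force: [-0.7, -0.1, 0.1]
width: 0.0605
grip_force: 0.0
```

Request:
arm_command:
  steps:
    - {"slide": [0,0,0],"rot": [0,0,0],"grip": 0.4}
    - {"slide": [0,0,0],"rot": [0,0,0],"grip": 0.4}
    - {"slide": [0,0,0],"rot": [0,0,0],"grip": 0.4}
    - {"slide": [0,0,0.01],"rot": [0,0,0],"grip": 0.4}
    - {"slide": [0,0,0.03],"rot": [0,0,0],"grip": 0.4}
    - {"slide": [0,0,0.04],"rot": [0,0,0],"grip": 0.4}
    - {"slide": [0,0,0.04],"rot": [0,0,0],"grip": 0.4}
    - {"slide": [0,0,0.03],"rot": [0,0,0],"grip": 0.4}

```text
time: 19.7
ee_pos: [0.4549, 0.2456, 0.1709]
eef_rot: [0.994, 0.113, 0.0, -0.0]
ft_force: [-0.1, 0.4, -1.7]
width: 0.049
grip_force: 20.0
```

```bash
python3 - <<'E'
from h import *
s=sensors.read_state();print(s["time"],s["ee_pos"],s["joint_positions"],s["eef_rot"],s["ft_force"],s["width"],s["grip_force"])
from scipy.spatial.transform import Rotation as R
z=R.from_quat(s["eef_rot"]).as_matrix()[:,2];print("level rot deg",np.degrees(np.cross(z,[0,0,-1])))
E
```

```text
19.7 [0.45487558 0.24560719 0.1708718 ] [-0.73033677  0.12771733  0.15961174  1.82281439 -0.0227204   1.19229239
 -1.90850327] [ 9.93627310e-01  1.12714361e-01  1.55538683e-05 -4.91241510e-04] [-0.09835753  0.39034201 -1.70933862] 0.049020015617585594 19.999160972074606
level rot deg [-0.05613429 -0.00457395 -0.        ]
```

Request:
arm_command:
  steps:
    - {"slide": [0.005,-0.02,0.03],"rot": [0,0,0],"grip": 0.4}
    - {"slide": [0.01,-0.04,0],"rot": [0,0,0],"grip": 0.4}
    - {"slide": [0.01,-0.045,0],"rot": [0,0,0],"grip": 0.4}
    - {"slide": [0.01,-0.045,0],"rot": [0,0,0],"grip": 0.4}
    - {"slide": [0.01,-0.045,0],"rot": [0,0,0],"grip": 0.4}
    - {"slide": [0.01,-0.045,0],"rot": [0,0,0],"grip": 0.4}
    - {"slide": [0.0075,-0.035,0],"rot": [0,0,0],"grip": 0.4}
    - {"slide": [0.005,-0.0155,0],"rot": [0,0,0],"grip": 0.4}

```text
time: 20.7
ee_pos: [0.522, -0.0469, 0.199]
eef_rot: [0.994, 0.111, -0.001, -0.0]
ft_force: [0.5, 0.4, -1.1]
width: 0.0493
grip_force: 20.0
```

Request:
arm_command:
  steps:
    - {"slide": [0,0,0],"rot": [0,0,0],"grip": 0.4}
    - {"slide": [0,0,0],"rot": [0,0,0],"grip": 0.4}
    - {"slide": [0,0,-0.015],"rot": [0,0,0],"grip": 0.4}
    - {"slide": [0,0,-0.01],"rot": [0,0,0],"grip": 0.4}
    - {"slide": [0,0,-0.01],"rot": [0,0,0],"grip": 0.4}
    - {"slide": [0,0,-0.006],"rot": [0,0,0],"grip": 0.4}
    - {"slide": [0,0,0],"rot": [0,0,0],"grip": 0.4}
    - {"slide": [0,0,0],"rot": [0,0,0],"grip": 0.4}

```text
time: 21.7
ee_pos: [0.5224, -0.0447, 0.1581]
eef_rot: [0.994, 0.113, -0.0, -0.0]
ft_force: [-0.2, 0.2, -0.9]
width: 0.0495
grip_force: 20.0
```

Request:
arm_command:
  steps:
    - {"slide": [0,0,-0.002],"rot": [0,0,0],"grip": 0.4}
    - {"slide": [0,0,-0.002],"rot": [0,0,0],"grip": 0.4}
    - {"slide": [0,0,-0.002],"rot": [0,0,0],"grip": 0.4}
    - {"slide": [0,0,-0.002],"rot": [0,0,0],"grip": 0.4}
    - {"slide": [0,0,-0.001],"rot": [0,0,0],"grip": 0.4}
    - {"slide": [0,0,0],"rot": [0,0,0],"grip": 0.4}
    - {"slide": [0,0,0],"rot": [0,0,0],"grip": 0.4}
    - {"slide": [0,0,0],"rot": [0,0,0],"grip": 0.4}

```text
time: 22.7
ee_pos: [0.5222, -0.0446, 0.1488]
eef_rot: [0.994, 0.113, -0.0, -0.0]
ft_force: [1.2, -0.7, -0.8]
width: 0.0491
grip_force: 20.0
```

Request:
arm_command:
  steps:
    - {"slide": [0,0,-0.001],"rot": [0,0,0],"grip": 0.4}
    - {"slide": [0,0,-0.001],"rot": [0,0,0],"grip": 0.4}
    - {"slide": [0,0,-0.001],"rot": [0,0,0],"grip": 0.4}
    - {"slide": [0,0,-0.0005],"rot": [0,0,0],"grip": 0.4}
    - {"slide": [0,0,0],"rot": [0,0,0],"grip": 0.4}
    - {"slide": [0,0,0],"rot": [0,0,0],"grip": 0.4}
    - {"slide": [0,0,0],"rot": [0,0,0],"grip": 0.4}
    - {"slide": [0,0,0],"rot": [0,0,0],"grip": 0.4}

```text
time: 23.7
ee_pos: [0.5222, -0.0447, 0.1453]
eef_rot: [0.994, 0.113, -0.001, -0.0]
ft_force: [0.0, 0.3, -1.5]
width: 0.0491
grip_force: 20.0
```

Request:
arm_command:
  steps:
    - {"slide": [0,0,-0.0005],"rot": [0,0,0],"grip": 0.4}
    - {"slide": [0,0,0],"rot": [0,0,0],"grip": 0.4}
    - {"slide": [0,0,-0.0005],"rot": [0,0,0],"grip": 0.4}
    - {"slide": [0,0,0],"rot": [0,0,0],"grip": 0.4}
    - {"slide": [0,0,0],"rot": [0,0,0],"grip": 0.4}
    - {"slide": [0,0,0],"rot": [0,0,0],"grip": 0.4}
    - {"slide": [0,0,0],"rot": [0,0,0],"grip": 0.4}
    - {"slide": [0,0,0],"rot": [0,0,0],"grip": 0.4}

```text
time: 24.7
ee_pos: [0.5223, -0.0447, 0.1451]
eef_rot: [0.994, 0.113, -0.0, -0.0]
ft_force: [-5.5, -0.2, 10.7]
width: 0.0491
grip_force: 20.0
```

Contact comes at exactly the seated height (0.145). Letting go and lifting clear.

Request:
arm_command:
  steps:
    - {"slide": [0,0,0.0008],"rot": [0,0,0],"grip": 0.5}
    - {"slide": [0,0,0],"rot": [0,0,0],"grip": 0.9}
    - {"slide": [0,0,0],"rot": [0,0,0],"grip": 0.9}
    - {"slide": [0,0,0],"rot": [0,0,0],"grip": 0.9}
    - {"slide": [0,0,0.01],"rot": [0,0,0],"grip": 0.9}
    - {"slide": [0,0,0.03],"rot": [0,0,0],"grip": 0.9}
    - {"slide": [0,0,0.04],"rot": [0,0,0],"grip": 0.9}
    - {"slide": [0,0,0.04],"rot": [0,0,0],"grip": 0.9}

```text
time: 25.7
ee_pos: [0.5221, -0.0447, 0.267]
eef_rot: [0.994, 0.113, -0.0, -0.0]
ft_force: [0.8, 0.0, -0.1]
width: 0.0783
grip_force: 0.0
```

Request:
arm_command:
  steps:
    - {"slide": [-0.03,-0.03,0.03],"rot": [0,0,0],"grip": 0.9}
    - {"slide": [-0.03,-0.04,0.02],"rot": [0,0,0],"grip": 0.9}
    - {"slide": [-0.02,-0.04,0],"rot": [0,0,0],"grip": 0.9}
    - {"slide": [-0.02,-0.04,0],"rot": [0,0,0],"grip": 0.9}
    - {"slide": [-0.02,-0.04,0],"rot": [0,0,0],"grip": 0.9}
    - {"slide": [0,-0.03,0],"rot": [0,0,0],"grip": 0.9}
    - {"slide": [0,0,0],"rot": [0,0,0],"grip": 0.9}
    - {"slide": [0,0,0],"rot": [0,0,0],"grip": 0.9}

```text
time: 26.7
ee_pos: [0.4025, -0.2639, 0.3153]
eef_rot: [0.994, 0.113, -0.0, -0.0]
ft_force: [-1.0, -0.3, -0.6]
width: 0.0782
grip_force: 0.0
```

```bash
python3 - <<'E'
from h import *
np.set_printoptions(precision=4,suppress=True)
s=sensors.read_state();print(s["time"],s["ee_pos"],s["width"])
from scipy.optimize import least_squares
cam={n:eyes.camera(n) for n in("top","scene")}
for n,c in cam.items():
    for k in("lid","garlic","onion","lemon","spice_d","tin_small"):print(n,k,[(round(r["conf"],2),np.round(r["bbox"]).tolist()) for r in eyes.look_for(k,c)][:2])
c=cam["top"];l,tp,r,b=350,190,435,275;h=c["pixels"][tp:b,l:r].astype(int)
m=((h.min(2)>170)&(h.max(2)-h.min(2)<60)).astype(np.uint8)
cs,_=cv2.findContours(m,cv2.RETR_EXTERNAL,cv2.CHAIN_APPROX_NONE);k=max(cs,key=cv2.contourArea).reshape(-1,2)+[l,tp]
P=np.array([at_z(c,*p,.139)[:2] for p in k]);q=least_squares(lambda q:np.hypot(*(P-q[:2]).T)-q[2],[*P.mean(0),.06],loss="soft_l1",f_scale=.002)
print("lid fit",len(k),q.x,np.median(abs(q.fun)))
sc=cam["scene"]
for z in(.139,.147):print("scene lid flange top pred z",z,[np.round(f(np.array([proj(sc,[.5222+.064*np.cos(a),-.0447+.064*np.sin(a),z]) for a in np.linspace(0,6.28,90)]),0),1) for f in(np.min,np.max)])
print("tower top",[[np.round(f(np.array([proj(sc,[.5222+.025*np.cos(a),-.0447+.025*np.sin(a),z]) for a in np.linspace(0,6.28,90)]),0),1) for f in(np.min,)] for z in(.170,.178)])
E
```

```text
26.7 [ 0.4025 -0.2639  0.3153] 0.07822589097641071
top lid [(0.58, [366.0, 197.0, 427.0, 259.0])]
top garlic [(0.79, [411.0, 172.0, 436.0, 194.0])]
top onion [(0.7, [352.0, 149.0, 382.0, 184.0])]
top lemon [(0.77, [285.0, 159.0, 316.0, 185.0]), (0.61, [360.0, 201.0, 423.0, 265.0])]
top spice_d [(0.74, [418.0, 289.0, 445.0, 318.0])]
top tin_small []
scene lid [(0.63, [334.0, 203.0, 381.0, 234.0])]
scene garlic [(0.8, [321.0, 303.0, 343.0, 328.0])]
scene onion [(0.94, [296.0, 221.0, 323.0, 253.0])]
scene lemon [(0.61, [250.0, 246.0, 280.0, 266.0])]
scene spice_d [(0.8, [407.0, 244.0, 431.0, 289.0])]
scene tin_small [(0.97, [169.0, 283.0, 196.0, 323.0]), (0.58, [331.0, 210.0, 378.0, 236.0])]
lid fit 179 [ 0.5218 -0.0426  0.0646] 0.0010006298297022403
scene lid flange top pred z 0.139 [array([329.9, 208.8]), array([379.2, 230.5])]
scene lid flange top pred z 0.147 [array([330. , 206.1]), array([379.4, 227.7])]
tower top [[array([345.1, 204.3])], [array([345.2, 201.5])]]
```

The lid's fitted centre matches the bowl rim to within 0.5 mm, seating height is confirmed by contact, and the other things haven't moved. The tin was missed only in the top view. Handing in.

```bash
python3 -c "
from bench import order
print(order.close_job())"
```

```text
the job is handed in; nothing more can be done
None
```

The mini chopper is ready and handed in at about 27 s: the blade is fully home on the spindle with its tab in the keyway, and the lid sits on the rim and is released; presses stayed around 11 N, and the things round it showed no sign of having moved.

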